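Close and lock the cam press on a speaker-panel glue-up

ROBOT

A 7-joint arm with a two-finger parallel gripper is mounted at the origin on the work surface. World frame = base frame: x ahead of the robot, y to its left, z up, the work surface at z = 0. Lengths are in mm, angles in rad, forces in N, time in s.
With the tool pointing down it reaches from about 425 to 1025 mm from the base axis. Payload 3.6 kg.
Tool frame: the origin (TCP) lies on the centre line of the jaws, within the pads' length; the fingertips stand ctrl.nose_length ahead of it and the grasp point (between the pads) lies 11 mm behind it (ctrl.nose_length is the distance from the TCP to the fingertips, in mm); y points along the fingers, x is the direction in which the jaws open and shut, and the axes are right-handed (so a half turn about y gives the same grasp; the last joint's range is limited). The gripper opens to 85 mm and grips with 20 to 120 N. Pads are 22 mm wide; open, the fingers measure 114 mm over their backs; the gripper's body (76 mm by 85 mm) begins 54 mm behind the grasp point. The pads swing forward as they close: fully open they stand 13 mm farther back than shut.
Start: joints at [-1.44, 0.591, 0.048, 1.609, -0.033, 0.943, -0.034], TCP at [160.899, 706.924, 239.302] pointing down, gripper open.
Joint ranges: [-2.69, 2.69], [-0.47, 2.24], [-1.27, 1.36], [0.19, 2.51], [-1.53, 4.68], [0.08, 2.07], [-3.09, 3.09]. Speed limits (rad/s): [2.57, 2.57, 3.14, 3.14, 3.14, 3.14, 3.14].

INTERFACE

Orientations are given as a 3x3 rotation matrix whose columns are the frame's x, y, z axes.
In Python, from station import ctrl gives the robot as it stands.
- The arm moves only by the tool arm_command, never from a script. Its argument "moves" is text: rows parted by semicolons, each of 7 numbers parted by spaces: the shift along the tool's x, y, z in m, then the turn, a rotation vector about the tool's x, y, z in degrees, then the finger opening in m, from 0 to 0.0854. A call has 1 to 8 rows; each row shifts and turns the commanded pose from where the row before left it, along the tool's axes as they then stand; what a row does not reach is not made up. A row lasts 1/12 s, in which the tool goes at most 41.7 mm and 7.16 degrees, less where a joint would pass 70% of its speed; a pose out of reach is approached as far as the arm can. A call with a gripper value outside its range is refused whole. The fingers move at their own pace and stop on an object; "squeeze" is the grip in N (left out, the last holds). Time passes only in rows, so rows that do not move let the fingers close. It gives the time, the measured TCP pose, the force and the opening at its end, in the units of the state.
- ctrl.observe(): the state, without advancing time (a new reading comes with each control period).
- ctrl.camera(name): name is "scene" or "top"; returns a dict with "img" (480x640x3 uint8, red, green, blue), "intrinsics" (3x3 intrinsics, pixels), "distortion" ([k1, k2, p1, p2, k3] as OpenCV has them; the pictures are not rectified), "R" (3x3) and "t" (3): a world point X has camera coordinates R X + t. Camera axes: x right, y down, z forward; pixel columns grow to the right and rows downward; lengths in mm; the calibration is good to about 2 mm. A picture is of the moment at which its call begins. There is no depth.
- ctrl.hand_in(): hands the job in, once; it reports no verdict.
The state is a dict: "time": time; "joints": joint angles; "qvel": joint speeds; "effort": joint torques, N m; "ee_pos": TCP position; "tool_rot": TCP orientation; "force": force on the tool from outside, world axes, zero at the start; "wrist_torque": the same for the moment, N m; "opening": finger opening in mm.
Only numpy, scipy, OpenCV 4.12 (cv2) and the standard library are available. Lean on these libraries where they do the work, as an engineer would, in place of code of your own. Each camera call takes 0.05 s, during which the arm holds its last target. There are 200 camera calls.

TASK

Close the glue-up press: crank the red handle anticlockwise (seen from above) until the roller of the steel bar rests on the cam's green-marked flat dwell and the bar stays pressed on the dark lipping strip; the handle then points at the green arc painted on the board. Only then push the wedge by its yellow tab along its ramp, towards the cam, until it jams the bar fast. Leave the cam in its dwell, let go of everything, and leave the glue bottle, tin, discs and sanding block standing where they are.

Things in the scene. Friction and masses are not known exactly. Their poses are not given: they have to be found in the camera images.
- jig: fixed plywood press board, 180 (x) by 385 (y: -185 to +200) by 18 mm. Origin on the table. The bar slides along the jig's +y; the camshaft is upright at jig (0, -105) mm. On it, all 48 mm high or less: fence at y = +182 to +200, wooden bar guide at x = -36 to -17, y = -48 to +48, wedge's ramp block at x = +30 to +68, y = -45 to +50
- clamp_a (a point): top of an upright red-handled hold-down clamp fixed to the jig, 162 mm above the table; handle 26 mm across; its flat bar (20 by 8 mm, up to 115 mm high) stands 38 mm outward of it, away from the board's middle (jig -x)
- clamp_b (a point): top of the second fixed hold-down clamp, like the first, 162 mm above the table; its flat bar stands 38 mm outward (jig +x)
- dwell_arc (a point): middle of the green arc painted on the board, 83 mm from the camshaft's axis; the crank arm points at it in mid-dwell (crank = 3.30). The top face of the cam's nose has a green band as well, which faces the brass roller then
- crank (a joint): camshaft angle, rad, growing anticlockwise from above, stops at -0.85 and 4.9. The arm points 3.30 + this from the jig's +x, in its xy plane. Up to 1.2: low base circle; to 2.90: the cam lifts the bar 16 mm; 2.90 to 3.70: flat dwell (middle 3.30); beyond, the bar drops again. Let go on the rise, it springs back; on base circle and dwell it stays. Turning takes up to 6 N at the handle
- handle_mid (a point): middle of the upright red crank handle: 25 mm across, 50 mm tall, spinning freely about its own axis, 65 mm from the camshaft's axis. This point is 92 mm above the table; the handle reaches from 67 to 117 mm above the table, the crank arm lies below it at 56 to 66 mm
- bar: steel bar 30 mm wide, 110 long, 22 to 44 mm above the table, with a brass roller at its cam end and a sprung cork-faced pad, 90 mm wide, at the other. Origin at jig (0, 0) when slack; its y in the jig's frame is the bar's travel, 0 to 16 mm. A spring of 12 to 17 N returns it to the cam
- wedge: light wooden wedge, 60 mm long, 26 high, 14 to 25 wide, captive between ramp block and bar: it only slides, along the jig's (-0.174, -0.985, 0), towards the cam. Origin on its bar-side face, mid-length, underside. It starts 18 to 30 mm short of jamming, slides with about 2.5 N, and jams at about jig y = -12 mm; a push of 10 to 15 N jams it, and it then stays by itself
- tab (a point): in the middle of the yellow thumb tab on the wedge's thick end: 24 mm (jig x) by 14 mm (jig y), standing up from the wedge's top (46 mm) to 90 mm above the table; this point is 75 mm above the table. Behind it (jig +y) nothing on the board but clamp_b is over 48 mm high, so a finger can push from there
- strip: loose dark lipping strip 100 by 12 by 18 mm, lying in front of the pad; it is pressed on the panel as the bar closes. Origin: centre of the underside
- panel: loose plywood panel 110 by 90 by 18 mm with a round hole, lying at the fence. Origin: centre of the underside
- bottle: white glue bottle, 60 mm across, 190 mm tall, loose bystander. Origin: centre of the underside
- tin: steel tin with a blue label, 72 mm across, 100 mm tall, loose bystander. Origin: centre of the underside
- discs: two wooden cut-out discs, one on the other, 90 mm across, 36 mm tall, one loose bystander. Origin: centre of the underside
- sander: cork sanding block with a wooden grip, 80 by 55 by 50 mm, loose bystander. Origin: centre of the underside
Things that resemble listed ones, but are neither listed nor needed, are in the scene too. What is shaped like the panel but purple is not meant. There is more than one size of the strip; the one meant has the size given above.

How it is judged:
By the outcome, as a careful person would: the job done as asked, in the order asked, and still so for the second after the job is handed in, with the robot touching nothing.
It also fails if it takes over 54 s, if anything falls off the work surface, if the arm or the gripper's body presses on something with over 40 N, if the wrist force passes 120 N, or if a joint passes its speed limit or range.

## Working session

There is one attempt and no reset: what is moved stays moved. The work goes in short steps, Python scripts to look and compute and a tool call to move; the robot and the scene stay as the last step left them, time stands still between calls to the robot, and variables do not carry over. Pictures are saved under pics/ and viewed, on a budget of 10 in all, crops included, one or two more only if the job needs it, and the job is handed in when it is done.

Besides the shell and the picture viewer there is one more tool, called after "Call:" by a JSON object that holds its "name" and its "arguments", one argument or row to a line. arm_command: Moves the arm, as the interface text tells. Its arguments: {"type":"object","properties":{"moves":{"type":"string"},"squeeze":{"type":"number"}},"required":["moves"]}

```bash
mkdir -p pics; cat > h.py <<'E'
import numpy as np, cv2
from station import ctrl
def shot(n,f):
    c=ctrl.camera(n); cv2.imwrite('pics/'+f,c['img'][:,:,::-1]); np.savez('pics/'+f[:-4]+'.npz',**{k:np.array(v) for k,v in c.items()}); return c
def load(f): return dict(np.load('pics/'+f+'.npz'))
def w(c,uv,z):
    p=cv2.undistortPoints(np.array([[uv]],float),np.array(c['intrinsics']),np.array(c['distortion']))[0,0]
    R=np.array(c['R']);d=R.T@np.array([*p,1]);o=-R.T@np.array(c['t']);return o+d*(z-o[2])/d[2]
def px(c,X):
    return cv2.projectPoints(np.array([X],float),cv2.Rodrigues(np.array(c['R'],float))[0],np.array(c['t'],float),np.array(c['intrinsics']),np.array(c['distortion']))[0].ravel()
E
python3 - <<'E'
from h import *
a=shot('top','top1.png');b=shot('scene','scene1.png')
for c in(a,b):print(np.round(-np.array(c['R']).T@c['t']))
print(ctrl.nose_length,ctrl.observe())
E
```

```text
[411.  64. 960.]
[1298.  203.  946.]
8.0 {'time': 0.1, 'joints': array([-1.44052604,  0.59204549,  0.04830243,  1.60973804, -0.0333175 ,
        0.94270338, -0.0337091 ]), 'qvel': array([ 8.86405525e-05, -1.43654880e-03, -3.77207595e-04, -3.82203916e-03,
       -8.16790345e-05,  1.47049429e-03,  6.21113023e-04]), 'effort': array([ 4.43049241e-03, -5.49998116e+01,  1.55313224e+00, -1.98825896e+01,
        9.70049528e-03,  3.80972997e-03,  4.29435772e-06]), 'ee_pos': array([160.7010897 , 706.18997679, 238.22563242]), 'tool_rot': array([[ 2.21847358e-01, -3.62844405e-04, -9.75081339e-01],
       [ 9.75079174e-01, -2.05750765e-03,  2.21847631e-01],
       [-2.08673348e-03, -9.99997818e-01, -1.02650613e-04]]), 'force': array([-0.58307698,  0.20656889,  0.70743461]), 'wrist_torque': array([ 0.03402199, -0.02853654,  0.01057669]), 'opening': 85.46134682591311}
```

View pics/top1.png

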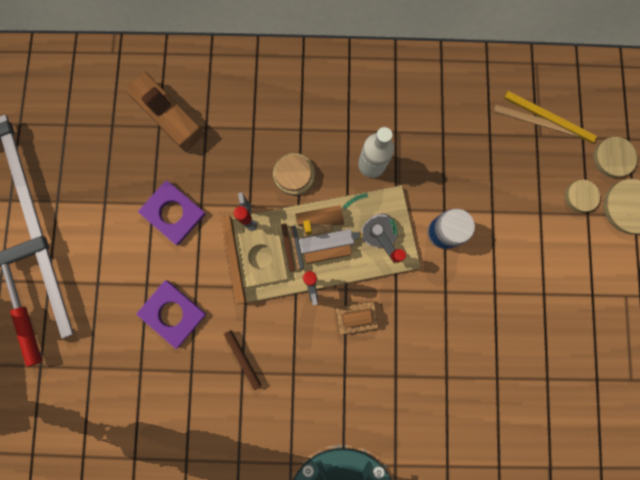

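View pics/scene1.png

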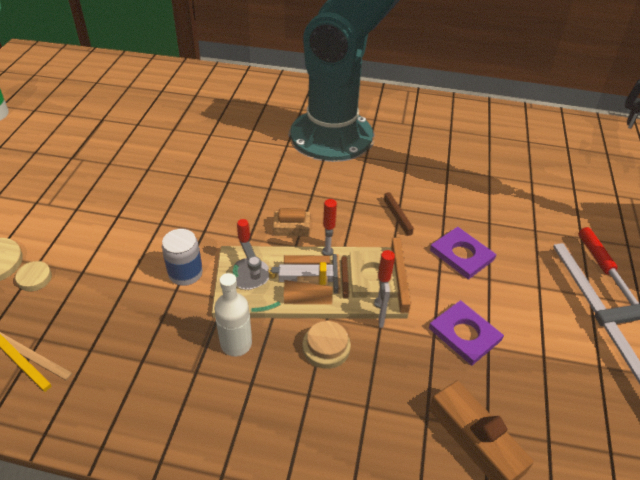

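The top view shows the jig with the fence at left (235,262) and the camshaft at about (378,231). Three red knobs could be mistaken for the crank handle:
- (242,214) is a clamp with a flat bar.
- (310,279) is a clamp with a flat bar.
- (399,256) sits on the arm from the camshaft, so it is the crank handle.

The yellow tab is at (307,226), and the loose strip at (243,360) is a decoy. The crop below is to check these.

```bash
python3 - <<'E'
from h import *
i=cv2.imread('pics/top1.png')[170:320,220:420];cv2.imwrite('pics/c1.png',cv2.resize(i,(800,600),interpolation=cv2.INTER_CUBIC))
E
```

```text
(no output)
```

View pics/c1.png

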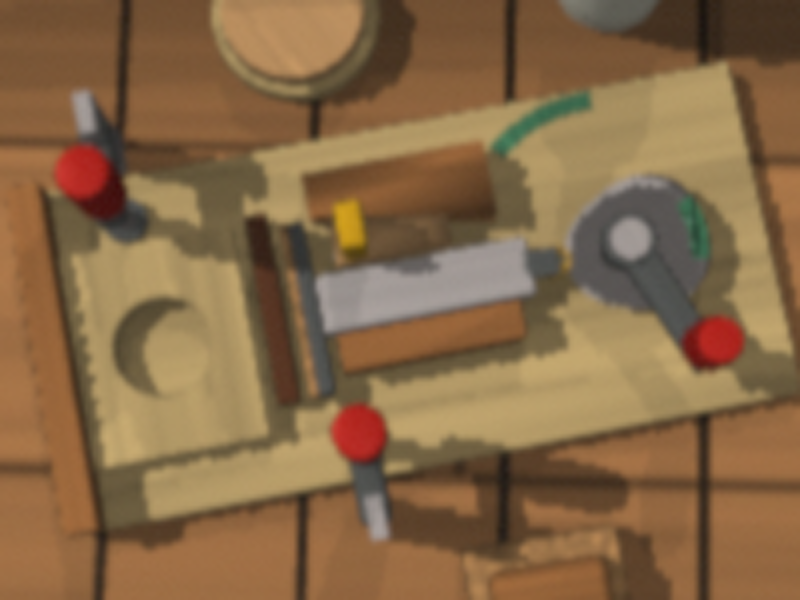

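```bash
cat >> h.py <<'E'
def jw(J,x,y,z):
    c,s=np.cos(J[2]),np.sin(J[2]);return np.array([J[0]+c*x-s*y,J[1]+s*x+c*y,z])
def wj(J,p):
    c,s=np.cos(J[2]),np.sin(J[2]);d=np.array(p[:2])-J[:2];return np.array([c*d[0]+s*d[1],-s*d[0]+c*d[1]])
E
python3 - <<'E'
from h import *
from scipy.optimize import least_squares
c=load('top1')
f=lambda u,v:(220+u/4-.375,170+v/4-.375)
obs=[((90,-185,18),(728,63)),((-90,-185,18),(802,396)),((-90,182,18),(104,530)),((0,-105,66),(630,238)),((80.8,-124,18),None),((36,40,0),None)]
obs=[o for o in obs if o[1]]
g=lambda J:np.concatenate([px(c,jw(J,*a))-f(*b) for a,b in obs])
r=least_squares(g,[600,100,0.]);J=r.x;print(J,np.round(r.fun,1))
np.save('J.npy',J)
for n,uv,z in[('handle',(714,340),117),('arcmid',(540,118),18),('clampa',(360,430),162),('clampb',(84,170),162),('tabtop',(347,203),90),('tabtop2',(347,212),90),('axis',(630,238),66)]:
    p=w(c,f(*uv),z);print(n,np.round(p),np.round(wj(J,p)))
E
```

```text
[5.24077887e+02 4.72789266e+01 2.12616713e-01] [ 0.1 -0.1  0.  -0.4  0.3 -0.3 -0.4  0.8]
handle [493. -89. 117.] [ -59. -126.]
arcmid [618. -14.  18.] [ 79. -80.]
clampa [445.  75. 162.] [-71.  43.]
clampb [558. 201. 162.] [ 66. 143.]
tabtop [558.  85.  90.] [41. 30.]
tabtop2 [554.  85.  90.] [37. 30.]
axis [548. -56.  66.] [   1. -106.]
```

```bash
python3 - <<'E'
from h import *
c=load('top1');J=np.load('J.npy');ax=jw(J,0,-105,0)
for n,uv,z in[('bottle',(384,135),190),('bottlebase',(373,167),10),('tin',(457,226),100)]:
    p=w(c,uv,z);print(n,np.round(p),np.round(wj(J,p)),'dist to axis',np.hypot(*(p-ax)[:2]))
print('arc ends',[np.round(jw(J,65*np.cos(3.3+q),-105+65*np.sin(3.3+q),92)) for q in(.18,1,2,3,3.3)],ax, ctrl.observe()['ee_pos'])
s=load('scene1')
for q in np.arange(-.2,.7,.1):print(q,np.round(px(s,jw(J,65*np.cos(3.3+q),-105+65*np.sin(3.3+q),117)),1))
print('tin top scene',w(s,(181,238),100),'bottle',w(s,(229,282),190))
print('clampa',wj(J,w(s,(330,204),162)),'tab',wj(J,w(s,(322,264),90)))
i=cv2.imread('pics/scene1.png')[190:350,190:400];cv2.imwrite('pics/c2.png',cv2.resize(i,(788,600),interpolation=cv2.INTER_CUBIC))
E
```

```text
bottle [698. -51. 190.] [ 149. -133.] dist to axis 151.83933371570765
bottlebase [692. -54.  10.] [ 143. -135.] dist to axis 145.8665680968698
tin [ 552. -206.  100.] [ -26. -253.] dist to axis 150.4688501521664
arc ends [array([491., -89.,  92.]), array([ 533., -119.,   92.]), array([ 593., -101.,   92.]), array([610., -41.,  92.]), array([602., -23.,  92.])] [546.23482008 -55.35669257   0.        ] [160.7010897  706.18997679 238.22563242]
-0.2 [256.7 220.7]
-0.1 [253.5 220.6]
0.0 [250.2 220.8]
0.10000000000000003 [247.  221.3]
0.2 [243.8 221.9]
0.3 [240.7 222.8]
0.4000000000000001 [237.8 223.9]
0.5 [234.9 225.1]
0.6000000000000001 [232.2 226.6]
tin top scene [ 547.32170226 -204.78891283  100.        ] bottle [705.20057486 -47.8705076  190.        ]
clampa [-67.88266843  42.80074421] tab [25.27953272 28.11279304]
```

View pics/c2.png

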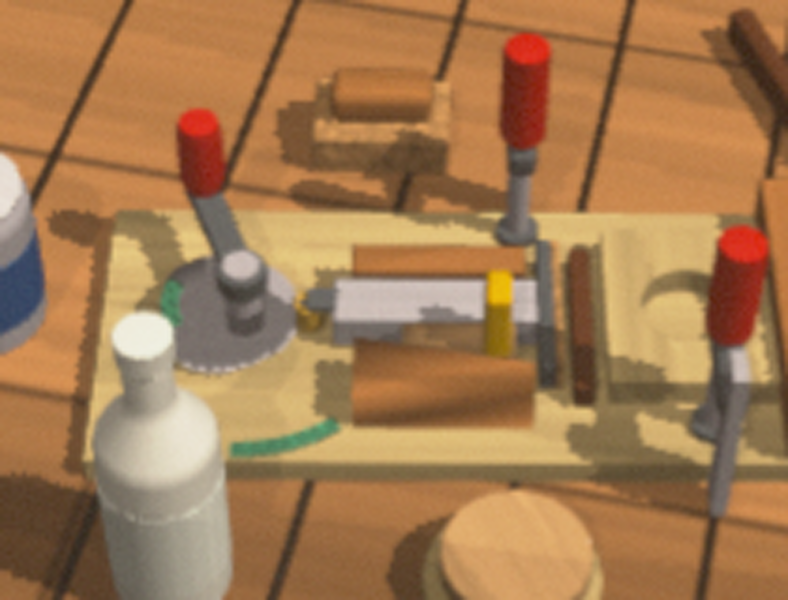

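Call:
{"name": "arm_command", "arguments": {
  "moves": "0 0 0 0 -6.4 0 0.06; 0 0 0 0 -6.4 0 0.06; -0.03 0 -0.027 0 0 0 0.06; -0.03 0 -0.027 0 0 0 0.06; -0.03 0 -0.027 0 0 0 0.06; -0.03 0 -0.027 0 0 0 0.06; -0.03 0 -0.027 0 0 0 0.06; -0.03 0 -0.027 0 0 0 0.06"
}}

```text
time: 0.77
ee_pos: [323.7, 524.9, 238.9]
tool_rot: [[0.0, -0.0, -1.0], [1.0, -0.001, 0.0], [-0.001, -1.0, 0.0]]
force: [1.2, 0.3, -0.6]
opening: 60.3
```

Call:
{"name": "arm_command", "arguments": {
  "moves": "-0.038 0 -0.018 0 0 0 0.06; -0.038 0 -0.018 0 0 0 0.06; -0.038 0 -0.018 0 0 0 0.06; -0.038 0 -0.018 0 0 0 0.06; -0.038 0 -0.018 0 0 0 0.06; -0.038 0 -0.018 0 0 0 0.06; -0.038 0 -0.018 0 0 0 0.06; -0.038 0 -0.018 0 0 0 0.06"
}}

```text
time: 1.43
ee_pos: [465.6, 223.5, 239.2]
tool_rot: [[0.0, -0.0, -1.0], [1.0, -0.0, 0.0], [-0.0, -1.0, 0.0]]
force: [0.5, 0.3, -0.8]
opening: 60.0
```

Call:
{"name": "arm_command", "arguments": {
  "moves": "-0.038 0 -0.003 0 0 0 0.06; -0.038 0 -0.003 0 0 0 0.06; -0.038 0 -0.003 0 0 0 0.06; -0.038 0 -0.003 0 0 0 0.06; -0.038 0 -0.003 0 0 0 0.06; -0.038 0 -0.003 0 0 0 0.06; -0.038 0 -0.003 0 0 0 0.06; -0.038 0 -0.003 0 0 0 0.06"
}}

```text
time: 2.1
ee_pos: [488.8, -80.2, 239.2]
tool_rot: [[0.0, -0.0, -1.0], [1.0, 0.0, 0.0], [0.0, -1.0, 0.0]]
force: [0.9, 0.0, -0.1]
opening: 60.2
```

Call:
{"name": "arm_command", "arguments": {
  "moves": "0 0 0 0 0 0 0.06; 0 0 0 0 0 0 0.06"
}}

```text
time: 2.27
ee_pos: [488.9, -81.3, 239.2]
tool_rot: [[0.007, -0.0, -1.0], [1.0, -0.001, 0.007], [-0.001, -1.0, 0.0]]
force: [0.9, 0.0, -0.1]
opening: 59.9
```

Call:
{"name": "arm_command", "arguments": {
  "moves": "-0.008 0.03 -0.003 0 0 0 0.06; 0 0.035 0 0 0 0 0.06; 0 0.034 0 0 0 0 0.06; 0 0 0 0 0 0 0.06"
}}

```text
time: 2.6
ee_pos: [488.1, -83.8, 135.3]
tool_rot: [[-0.003, -0.012, -1.0], [1.0, 0.002, -0.003], [0.002, -1.0, 0.012]]
force: [-1.0, 0.2, 0.1]
opening: 60.7
```

```bash
python3 - <<'E'
from h import *
a=shot('scene','s2.png')['img'];b=shot('top','t2.png')['img']
i=np.hstack([cv2.resize(a[150:300,170:320],(400,400)),cv2.resize(b[180:300,320:440],(400,400))])
cv2.imwrite('pics/c3.png',i[:,:,::-1]);print(ctrl.observe()['ee_pos'])
E
```

```text
[491.45847308 -84.84139205 139.69267806]
```

View pics/c3.png

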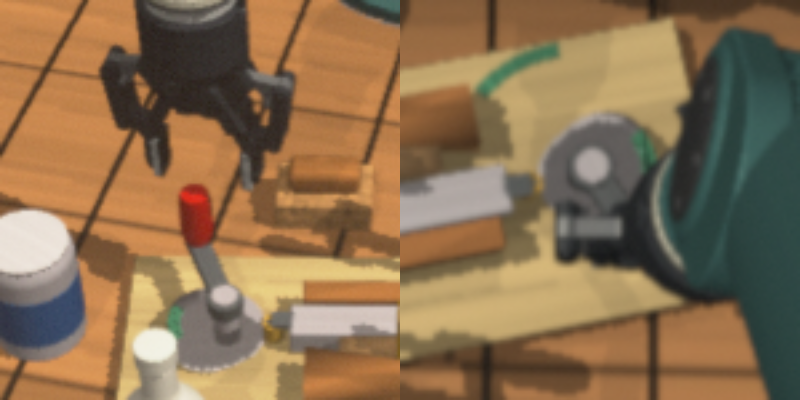

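The jaws straddle the handle, which is at (195,215) in the left half, and both finger tips are clear. Next I go down and close.

Call:
{"name": "arm_command", "arguments": {
  "moves": "-0.004 0.028 0 0 0 0 0.06; 0 0.027 0 0 0 0 0.06; 0 0 0 0 0 0 0.06; 0 0 0 0 0 0 0.02; 0 0 0 0 0 0 0.02; 0 0 0 0 0 0 0.02; 0 0 0 0 0 0 0.02; 0 0 0 0 0 0 0.02",
  "squeeze": 35
}}

```text
time: 3.37
ee_pos: [493.8, -90.6, 87.5]
tool_rot: [[0.0, 0.004, -1.0], [1.0, -0.0, 0.0], [-0.0, -1.0, -0.004]]
force: [-0.6, -0.3, 7.5]
opening: 24.2
```

Call:
{"name": "arm_command", "arguments": {
  "moves": "0 0 0 0 0 0 0.02; 0 0 0 0 0 0 0.02"
}}

```text
time: 3.53
ee_pos: [493.8, -90.6, 87.5]
tool_rot: [[0.001, 0.004, -1.0], [1.0, -0.0, 0.001], [-0.0, -1.0, -0.004]]
force: [-1.0, -0.1, 8.9]
opening: 24.2
```

```bash
cat > st.py <<'E'
from h import *
J=np.load('J.npy');o=ctrl.observe();p=o['ee_pos'];d=wj(J,p)-[0,-105];a=np.arctan2(d[1],d[0])%(2*np.pi)
print('p',np.round(p,1),'r',round(np.hypot(*d),1),'crank',round((a-3.3+1)%(2*np.pi)-1,3),'F',np.round(o['force'],1),round(o['opening'],1),'t',o['time'])
E
python3 st.py; python3 - <<'E'
from h import *
J=np.load('J.npy')
P=[jw(J,65*np.cos(3.3+q),-105+65*np.sin(3.3+q),0)[:2] for q in np.arange(.18,3.5,.24)]
P=np.round(P,1);print(P);print('rows tool x,z mm');print(np.c_[np.diff(P[:,1]),-np.diff(P[:,0])])
E
```

```text
p [493.8 -90.6  87.5] r 63.2 crank 0.221 F [-1.  -0.1  8.9] 24.2 t 3.5333
[[ 490.9  -89.4]
 [ 500.5 -101.6]
 [ 512.8 -111.1]
 [ 527.  -117.5]
 [ 542.4 -120.2]
 [ 557.9 -119.3]
 [ 572.8 -114.7]
 [ 586.1 -106.7]
 [ 597.2  -95.7]
 [ 605.3  -82.5]
 [ 610.1  -67.7]
 [ 611.2  -52.1]
 [ 608.5  -36.8]
 [ 602.3  -22.5]]
rows tool x,z mm
[[-12.2  -9.6]
 [ -9.5 -12.3]
 [ -6.4 -14.2]
 [ -2.7 -15.4]
 [  0.9 -15.5]
 [  4.6 -14.9]
 [  8.  -13.3]
 [ 11.  -11.1]
 [ 13.2  -8.1]
 [ 14.8  -4.8]
 [ 15.6  -1.1]
 [ 15.3   2.7]
 [ 14.3   6.2]]
```

Call:
{"name": "arm_command", "arguments": {
  "moves": "-0.012 -0.002 -0.010 0 0 0 0.02; -0.0095 0 -0.0125 0 0 0 0.02; -0.0065 0 -0.014 0 0 0 0.02; -0.0025 0 -0.0155 0 0 0 0.02; 0 0 0 0 0 0 0.02"
}}

```text
time: 3.95
ee_pos: [547.1, -121.5, 87.8]
tool_rot: [[0.0, 0.004, -1.0], [1.0, -0.001, 0.0], [-0.001, -1.0, -0.004]]
force: [1.0, -1.9, -4.3]
opening: 24.5
```

```bash
python3 st.py
```

```text
p [ 547.1 -121.5   87.8] r 66.1 crank 1.213 F [ 1.  -1.9 -4.3] 24.5 t 3.95
```

Call:
{"name": "arm_command", "arguments": {
  "moves": "0.001 0 -0.0155 0 0 0 0.02; 0.0045 0 -0.015 0 0 0 0.02; 0.008 0 -0.0135 0 0 0 0.02; 0.011 0 -0.011 0 0 0 0.02; 0 0 0 0 0 0 0.02"
}}

```text
time: 4.37
ee_pos: [600.1, -97.0, 87.8]
tool_rot: [[-0.001, 0.002, -1.0], [1.0, -0.002, -0.001], [-0.002, -1.0, -0.002]]
force: [0.3, -2.7, -3.9]
opening: 24.2
```

```bash
python3 st.py
```

```text
p [600.1 -97.   87.8] r 68.1 crank 2.113 F [ 0.3 -2.7 -3.9] 24.2 t 4.3667
```

Call:
{"name": "arm_command", "arguments": {
  "moves": "0.013 0 -0.007 0 0 0 0.02; 0.015 0 -0.004 0 0 0 0.02; 0.0155 0 -0.0005 0 0 0 0.02; 0.0155 0 0.0025 0 0 0 0.02; 0 0 0 0 0 0 0.02"
}}

```text
time: 4.78
ee_pos: [610.2, -34.7, 87.9]
tool_rot: [[-0.003, 0.005, -1.0], [1.0, 0.001, -0.003], [0.001, -1.0, -0.005]]
force: [4.0, 1.4, -7.5]
opening: 24.0
```

```bash
python3 st.py
```

```text
p [610.2 -34.7  87.9] r 67.3 crank 3.083 F [ 4.   1.4 -7.5] 24.0 t 4.7833
```

Call:
{"name": "arm_command", "arguments": {
  "moves": "0.0065 0 0.0025 0 0 0 0.02; 0.0065 0 0.003 0 0 0 0.02; 0 0 0 0 0 0 0.02; 0 0 0 0 0 0 0.02"
}}

```text
time: 5.12
ee_pos: [604.4, -22.6, 87.9]
tool_rot: [[-0.001, 0.004, -1.0], [1.0, 0.002, -0.001], [0.002, -1.0, -0.004]]
force: [5.2, 3.3, -7.2]
opening: 24.2
```

```bash
python3 st.py
```

```text
p [604.4 -22.6  87.9] r 66.7 crank 3.284 F [ 5.2  3.3 -7.2] 24.2 t 5.1167
```

Call:
{"name": "arm_command", "arguments": {
  "moves": "0 0 0 0 0 0 0.05; 0 0 0 0 0 0 0.05; 0 0 0 0 0 0 0.05; 0 0 0 0 0 0 0.05; 0 -0.02 0 0 0 0 0.05; 0 -0.04 0 0 0 0 0.05; 0 -0.04 0 0 0 0 0.05; 0 -0.03 0 0 0 0 0.05"
}}

```text
time: 5.78
ee_pos: [603.0, -25.1, 220.1]
tool_rot: [[0.001, 0.001, -1.0], [1.0, -0.0, 0.001], [-0.0, -1.0, -0.001]]
force: [1.0, -0.1, 0.6]
opening: 49.7
```

Call:
{"name": "arm_command", "arguments": {
  "moves": "0.038 0 0 0 0 0 0.03; 0.038 0 0 0 0 0 0.01; 0.038 0 0 0 0 0 0; 0.02 0 0.01 0 0 0 0; 0 0 0.02 0 0 0 0; 0 0 0.02 0 0 0 0; 0 0 0 0 0 0 0"
}}

```text
time: 6.37
ee_pos: [547.5, 109.6, 216.7]
tool_rot: [[-0.002, -0.007, -1.0], [1.0, -0.001, -0.002], [-0.001, -1.0, 0.007]]
force: [-0.9, 0.1, 0.4]
opening: 0.0
```

```bash
python3 st.py; python3 - <<'E'
from h import *
a=shot('scene','s3.png')['img'];b=shot('top','t3.png')['img']
i=np.hstack([cv2.resize(a[190:350,190:350],(400,400)),cv2.resize(b[170:310,270:410],(400,400))])
cv2.imwrite('pics/c4.png',i[:,:,::-1])
E
```

```text
p [547.5 109.6 216.7] r 165.0 crank 4.334 F [-0.9  0.1  0.4] 0.0 t 6.3667
```

View pics/c4.png

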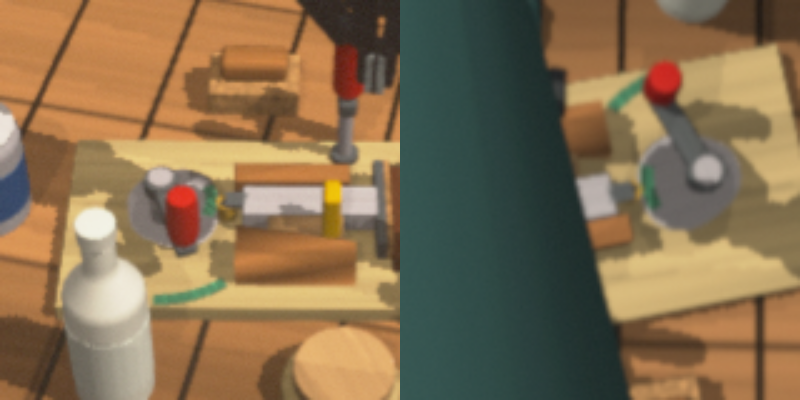

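```bash
python3 - <<'E'
from h import *
J=np.load('J.npy')
for f,uv in(('t3',(362.2,198.)),('s3',(262.4,267.3))):
    c=load(f);d=wj(J,w(c,uv,117))-[0,-105];print(f,d,np.hypot(*d),(np.arctan2(d[1],d[0])-3.3)%(2*np.pi))
    for q in(2.7,2.9,3.1,3.3,3.5):print(q,np.round(px(c,jw(J,65*np.cos(3.3+q),-105+65*np.sin(3.3+q),117)),1))
E
```

```text
t3 [59.06215363 22.80930241] 63.31352357787266 3.351731433677113
2.7 [382.9 192.4]
2.9 [376.1 192.4]
3.1 [369.5 193.8]
3.3 [363.2 196.4]
3.5 [357.7 200.2]
s3 [59.33097924 20.88735527] 62.90029179503069 3.321683499459375
2.7 [241.3 268.3]
2.9 [248.  269.3]
3.1 [255.1 269.3]
3.3 [262.  268.3]
3.5 [268.5 266.2]
```

```bash
python3 - <<'E'
from h import *
J=np.load('J.npy');o=ctrl.observe();p=o['ee_pos'];print(p,wj(J,p),o['tool_rot'],np.linalg.norm(o['force']))
c=load('s3');print('tab',[np.round(wj(J,w(c,(190+.4*332,190+.4*v),90))) for v in(180,187,192)])
print('clamp b',wj(J,w(c,(388,262),162)))
E
```

```text
[552.09618431 109.18637867 217.49361022] [40.4509957  54.60104896] [[ 4.06030974e-04 -3.42878372e-04 -9.99999859e-01]
 [ 9.99999906e-01 -1.52916083e-04  4.06083424e-04]
 [-1.53055299e-04 -9.99999930e-01  3.42816251e-04]] 0.8204757593628248
tab [array([20., 30.]), array([27., 30.]), array([32., 30.])]
clamp b [ 83.07364722 142.6919992 ]
```

Call:
{"name": "arm_command", "arguments": {
  "moves": "0 0 0 0 -6.1 0 0; 0 0 0 0 -6.1 0 0; 0.011 0 0.012 0 0 0 0; 0 0.035 0 0 0 0 0; 0 0.035 0 0 0 0 0; 0 0 0 0 0 0 0"
}}

```text
time: 6.97
ee_pos: [535.8, 116.5, 142.6]
tool_rot: [[-0.21, -0.009, -0.978], [0.978, -0.003, -0.21], [-0.001, -1.0, 0.01]]
force: [-0.4, 0.4, -0.6]
opening: -0.2
```

```bash
python3 - <<'E'
from h import *
J=np.load('J.npy');o=ctrl.observe();p=o['ee_pos'];print(p,wj(J,p))
a=shot('scene','s4.png')['img']
cv2.imwrite('pics/c5.png',cv2.resize(a[170:320,240:440],(800,600))[:,:,::-1])
E
```

```text
[535.83947445 116.45588802 142.55648928] [26.09435331 65.1373292 ]
```

View pics/c5.png

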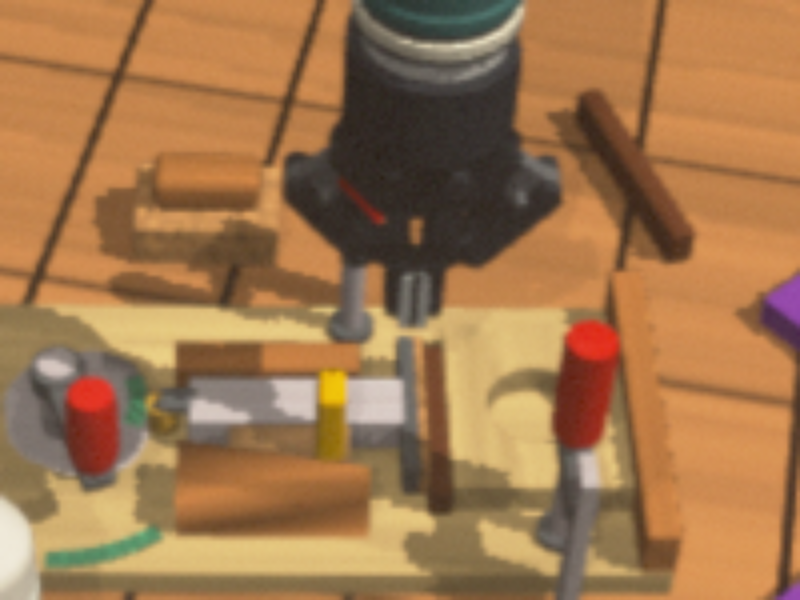

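The roller sits at the cam's green band (135,400), and the tab is at (332,380). The closed fingers are behind the tab, clear of both clamps.

Call:
{"name": "arm_command", "arguments": {
  "moves": "0 0.03 0 0 0 0 0; 0 0.03 0 0 0 0 0; 0 0.018 0 0 0 0 0; -0.006 0 0.001 0 0 0 0; -0.006 0 0.001 0 0 0 0; 0 0 0 0 0 0 0"
}}

```text
time: 7.52
ee_pos: [541.4, 103.3, 71.2]
tool_rot: [[-0.208, 0.003, -0.978], [0.978, -0.001, -0.208], [-0.001, -1.0, -0.003]]
force: [0.0, 0.1, 0.6]
opening: 0.0
```

Call:
{"name": "arm_command", "arguments": {
  "moves": "-0.005 0 0.001 0 0 0 0; -0.005 0 0.001 0 0 0 0; -0.005 0 0.001 0 0 0 0; 0 0 0 0 0 0 0"
}}

```text
time: 7.85
ee_pos: [540.7, 89.5, 70.4]
tool_rot: [[-0.21, 0.003, -0.978], [0.978, 0.0, -0.21], [-0.0, -1.0, -0.003]]
force: [-0.1, 0.8, 0.9]
opening: 0.1
```

```bash
cat > st2.py <<'E'
from h import *
J=np.load('J.npy');o=ctrl.observe();p=o['ee_pos'];f=o['force'];print(p,wj(J,p),'Fjig',wj([0,0,J[2]],f),f[2],o['time'])
E
python3 st2.py
```

```text
[540.70812794  89.54344943  70.40470924] [25.17435491 37.80352703] Fjig [0.10569646 0.80660597] 0.939357848868205 7.85
```

Call:
{"name": "arm_command", "arguments": {
  "moves": "-0.005 0 0.001 0 0 0 0; -0.005 0 0.001 0 0 0 0; 0 0 0 0 0 0 0"
}}

```text
time: 8.1
ee_pos: [539.9, 78.9, 69.4]
tool_rot: [[-0.21, 0.0, -0.978], [0.978, -0.001, -0.21], [-0.001, -1.0, -0.0]]
force: [0.4, 1.2, 0.3]
opening: 0.2
```

```bash
python3 st2.py
```

```text
[539.93789772  78.90777762  69.44457194] [22.17714612 27.56988111] Fjig [0.6716187  1.07952464] 0.27403094603489175 8.1
```

Call:
{"name": "arm_command", "arguments": {
  "moves": "-0.004 0 0.0005 0 0 0 0; -0.004 0 0.0005 0 0 0 0; 0 0 0 0 0 0 0"
}}

```text
time: 8.35
ee_pos: [540.1, 76.3, 69.4]
tool_rot: [[-0.214, -0.001, -0.977], [0.977, 0.005, -0.214], [0.005, -1.0, -0.0]]
force: [-1.0, 9.9, 2.8]
opening: 0.1
```

```bash
python3 st2.py; python3 - <<'E'
from h import *
a=shot('scene','s5.png')['img']
cv2.imwrite('pics/c6.png',cv2.resize(a[170:320,240:440],(800,600))[:,:,::-1])
E
```

```text
[540.09199173  76.32660042  69.41903813] [21.78309434 25.01430996] Fjig [1.07782864 9.87875462] 2.787210753220486 8.35
```

View pics/c6.png

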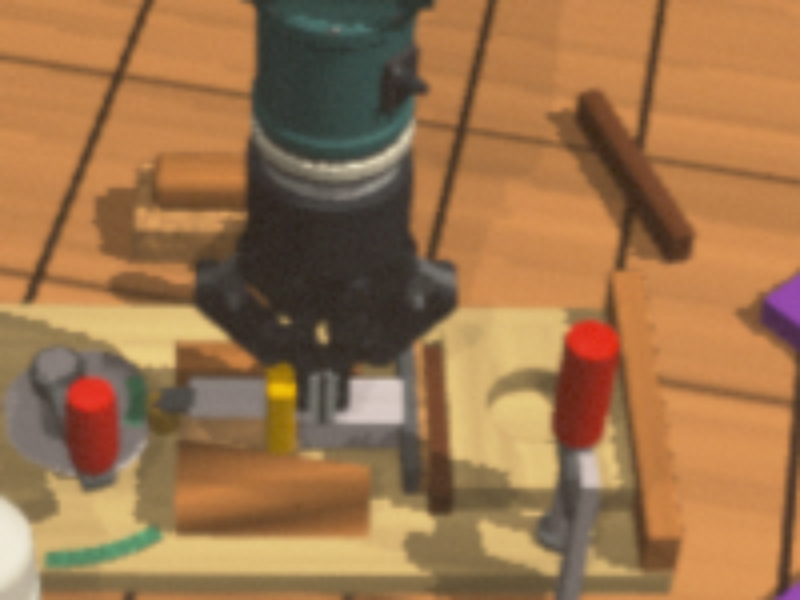

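The fingers are pushing the tab, which has moved from column 332 to 282, about 25 mm, and the force is rising. I push a little further to jam it.

Call:
{"name": "arm_command", "arguments": {
  "moves": "-0.0015 0 0 0 0 0 0; 0 0 0 0 0 0 0; 0 0 0 0 0 0 0"
}}

```text
time: 8.65
ee_pos: [540.1, 76.2, 69.4]
tool_rot: [[-0.216, -0.001, -0.976], [0.976, 0.006, -0.216], [0.006, -1.0, -0.0]]
force: [-1.3, 11.4, 3.8]
opening: -0.2
```

```bash
python3 st2.py
```

```text
[540.11313502  76.21553992  69.43892359] [21.78032572 24.90128869] Fjig [ 1.12458957 11.4620081 ] 3.7957866131051405 8.65
```

Call:
{"name": "arm_command", "arguments": {
  "moves": "-0.0025 0 0 0 0 0 0; -0.002 0 0 0 0 0 0; 0 0 0 0 0 0 0; 0 0 0 0 0 0 0"
}}

```text
time: 8.98
ee_pos: [540.3, 75.2, 69.5]
tool_rot: [[-0.218, -0.002, -0.976], [0.976, 0.009, -0.218], [0.009, -1.0, 0.0]]
force: [-3.3, 17.6, 5.3]
opening: -0.1
```

```bash
python3 st2.py
```

```text
[540.30460448  75.20968335  69.54796163] [21.75522944 23.87767833] Fjig [ 0.50710472 17.91830974] 5.346696818767127 8.9833
```

Call:
{"name": "arm_command", "arguments": {
  "moves": "0.015 0 0 0 0 0 0; 0.02 0 0 0 0 0 0; 0 -0.03 0 0 0 0 0; 0 -0.04 0 0 0 0 0; 0 -0.04 0 0 0 0 0; 0 -0.04 0 0 0 0 0; 0.035 0 0 0 0 0 0; 0.038 0 0 0 0 0 0"
}}

```text
time: 9.65
ee_pos: [521.2, 168.2, 222.1]
tool_rot: [[-0.202, 0.005, -0.979], [0.979, -0.001, -0.202], [-0.002, -1.0, -0.005]]
force: [0.1, 0.6, -1.4]
opening: 0.3
```

Call:
{"name": "arm_command", "arguments": {
  "moves": "0.038 0 0 0 0 0 0; 0.038 0 0 0 0 0 0; 0.038 0 0 0 0 0 0; 0.038 0 0 0 0 0 0; 0.038 0 0 0 0 0 0; 0 0 0 0 0 0 0"
}}

```text
time: 10.15
ee_pos: [475.1, 366.7, 218.8]
tool_rot: [[-0.222, -0.002, -0.975], [0.975, 0.005, -0.222], [0.005, -1.0, 0.001]]
force: [-1.5, 1.2, 0.1]
opening: 0.2
```

```bash
python3 st2.py; python3 - <<'E'
from h import *
a=shot('scene','s6.png')['img'];b=shot('top','t6.png')['img']
i=np.hstack([cv2.resize(a[190:350,150:370],(440,320)),cv2.resize(b[140:320,220:422],(360,320))])
cv2.imwrite('pics/c7.png',i[:,:,::-1])
for n in('top','scene'):
  x=load(n[0]+'6')['img'].astype(int);y=load(n+'1')['img'].astype(int)
  for nm,(u,v) in ({'bottle':(376,153),'tin':(453,229),'discs':(293,173),'sander':(357,318)} if n=='top' else {'bottle':(234,315),'tin':(183,257),'discs':(327,342),'sander':(292,221)}).items():
    print(n,nm,np.abs(x-y)[v-25:v+25,u-25:u+25].mean().round(1))
E
```

```text
[475.09504355 366.66888044 218.75869628] [ 19.51730787 322.53424047] Fjig [-1.18880958  1.49716118] 0.13389160869028707 10.15
top bottle 5.1
top tin 6.0
top discs 5.2
top sander 15.1
scene bottle 9.5
scene tin 7.0
scene discs 6.7
scene sander 13.7
```

View pics/c7.png

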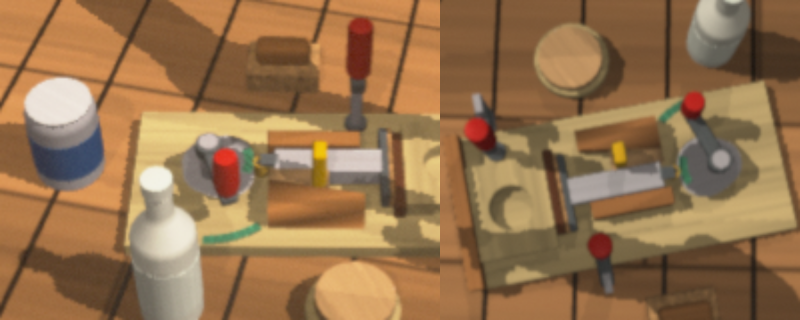

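```bash
python3 - <<'E'
from h import *
J=np.load('J.npy');c=load('s6')
print('tab',wj(J,w(c,(310,263),90)))
d=wj(J,w(c,(150+227*.5,190+155*.5),117))-[0,-105];print('crank',(np.arctan2(d[1],d[0])-3.3)%(2*np.pi))
print(ctrl.hand_in())
E
```

```text
tab [23.03898006  4.90700993]
crank 3.3497482268381997
the job is handed in; nothing more can be done
None
```

The press is closed and the wedge is jammed. The job is handed in at about 10 s of the 54 s allowed, with the arm standing clear of everything; the hand-in reported no verdict.

- **Crank:** I gripped the red handle and turned it anticlockwise from about 0.2 to about 3.3 rad, then let go. Pictures after release and at the end put it at about 3.32–3.35 rad (dwell 2.90–3.70). The roller is on the green band and the strip is pressed against the panel.
- **Wedge:** I then pushed the yellow tab from behind with closed fingers, up to about 18 N, slightly above the 10–15 N given, until it stopped. The tab moved about 25 mm, to jig y of about 5 mm, and was still there after the arm withdrew.
- **Bystanders:** The bottle, tin, discs and sanding block look unmoved in the final pictures. The before/after image difference was largest at the sanding block, which I put down to the arm's shadow.
- **Disagreement:** The top and scene cameras first disagreed by about 10 mm on the tab's sideways position. Re-reading the blob settled it at about 28 mm, and the push met the tab as expected.

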